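Reload the ink of the label coder through its dust flaps

TASK

The bench label coder is out of ink. First stop its label feed, which was left in rewind, by setting the feed switch to its centre off position, lever upright. Then stand the narrow ink cartridge in the coder's ink well, the right way round, and push it down with the fingers through the spring dust flaps until it sits fully home and the flaps have shut above it; leave the wide cartridge and all the other things where they are.

Things in the scene. Friction and masses are not known exactly. Their poses are not given: they have to be found in the camera images.
- coder: Fixed bench label coder, base 185 x 262 mm; origin under its centre, on the worktop; front to its -x, z up. White tower with the ink well: 90 x 96 mm, centred at x -10, y +55 mm, top 103 mm high. White switch pod: 74 x 106 mm, centred at x -42, y -64 mm, top 62 mm high. Label roll behind the pod: 80 mm across, centred at x +58, y -80 mm, top 100 mm high.
- mouth (a point): Centre of the ink well's mouth (coder x -10, y +55 mm), level with its black collar's top, 107 mm up; axes as the coder's. Throat: 35.5 mm (x) by 65 mm (y), with a sloped lead-in 6 mm deep, 5 mm wider all round. Two flaps close it 17 mm down. Key blocks in its two +y corners leave a 24.5 mm gap, so the cartridge enters only with its spine to the coder's +y; its origin runs on this axis.
- well_floor (a point): Centre of the well's floor, 93 mm straight below the mouth, where the home cartridge's underside (its origin) rests; the 52 mm high cartridge then has its top 24 mm below the flaps and 41 mm below the collar's top.
- flap_front (a joint): Steel flap 22 x 62 mm, hinged on the well's long side nearer the coder's front: 0 shut and level, up to 1.45 rad swung down into the well. Its spring carries the cartridge's weight (it stands on the shut flaps, proud of the collar by 35 mm) and shuts it once cartridge and fingers are clear. Pushing the cartridge through both flaps takes about 5 to 8 N.
- flap_rear (a joint): Rear flap, the mirror image of the front one, hinged on the other long side: 0 shut, 1.45 rad wide open downward.
- feed_switch (a joint): Feed switch, a steel toggle lever on the pod with three spring detents: +0.41 rad rewind (leaning to the coder's -y, away from the tower), 0 off (upright), -0.41 forward (to the coder's +y). It starts in rewind. Let go within about 0.2 rad of upright it snaps to off, further out to the side. It takes 3 to 5 N near the tip.
- switch_pivot (a point): Pivot of the feed switch lever, in the pod's top face at coder x -42, y -62, z 62 mm; axes as the coder's. The lever turns about the coder's x axis. (Between robot and coder a fixed post carries two empty sloping trays, up to 0.32 m above the worktop: pass above them.)
- lever_tip (a point): Tip of the feed switch lever, 40 mm from the pivot; the lever is a rod 6 mm thick at the foot and 10 mm near the tip.
- cartridge: The narrow ink cartridge, black, 32 mm wide (x), 60 mm long (y), 52 mm high, 0.08 to 0.16 kg, standing upright; origin: centre of its underside. 32 mm wide from y -30 to +14 mm; beyond that, to y +30, a spine 18 mm wide. It stands on a snout 22 x 36 x 8 mm centred at y -8 mm. Grip it across the 32 mm near y -8 mm in its upper 30 mm; its top is flat.
- wide_cartridge: A cartridge of the same look for another coder, 44 mm wide, 76 mm long and 52 mm high: too wide for this well; stays where it is.
- date_stamp: Wooden hand stamp, 31 x 52 mm, 81 mm high, standing; stays where it is.
- tea_glass: Tea glass, 62 mm across, 86 mm high; stays where it is.
- colour_jar: Small dark jar, 42 mm across, 52 mm high; stays where it is.
- sweet_pink: One loose pink sweet, 30 x 37 x 25 mm; stays where it is.

How it is judged:
By the outcome, as a careful person would: the job done as asked, in the order asked, and still so for the second after the job is handed in, with the robot touching nothing.
It also fails if it takes over 72 s, if anything falls off the work surface, if the arm or the gripper's body presses on something with over 40 N, if the wrist force passes 120 N, or if a joint passes its speed limit or range.

ROBOT

A 6-joint arm with a two-finger parallel gripper is mounted at the origin on the work surface; the furniture and walls round the work are solid. World frame = base frame: x ahead of the robot, y to its left, z up, the work surface at z = 0. Lengths are in m, angles in rad, forces in N, time in s.
With the tool pointing down it reaches from about 0.325 to 0.9 m from the base axis. Payload 6.1 kg.
Tool frame: the origin (TCP) lies between the finger pads; the fingertips stand 19 mm ahead of it and the grasp point (between the pads) is the TCP; z points along the fingers, y is the line along which they close (so a half turn about z gives the same grasp; the last joint's range is limited). The gripper opens to 87 mm and grips with 3 to 60 N. Pads are 19 mm wide; open, the fingers measure 117 mm over their backs; the gripper's body (75 mm by 190 mm) begins 51 mm behind the grasp point.
Start: joints at [-1.406, 0.22, 1.526, -0, 1.395, -0.126], TCP at [0.179, -0.599, 0.242] pointing down, gripper open.
Joint ranges: [-2.98, 2.98], [-0.91, 2.08], [0.09, 2.57], [-1.24, 4.39], [0.2, 2.65], [-2.68, 2.68]. Speed limits (rad/s): [2.57, 2.57, 3.01, 3.14, 3.14, 3.14].

INTERFACE

Orientations are given as a unit quaternion [x, y, z, w].
In Python, from workcell import * gives the robot as it stands.
- The arm moves only by the shell command python3 -m creep 'ROWS' [FORCE]. ROWS is JSON, a list that holds one entry, the list of rows, each a list of 7 numbers: the shift along the world's x, y, z in mm, then the turn, a rotation vector about the world's x, y, z in degrees, then the opening, from 0 (shut) to 1 (fully open). In form: [[[dx, dy, dz, wx, wy, wz, fingers], ...]]. A call has 1 to 5 rows; each row is the pose to reach, as a shift and turn from the pose commanded when the call began; what a row does not reach only later rows make up. A row lasts 1/12 s, in which the tool goes at most 41.7 mm and 7.16 degrees, less where a joint would pass 70% of its speed; a pose out of reach is approached as far as the arm can. A call with a gripper value outside its range is refused whole. The fingers move at their own pace and stop on an object; FORCE is the grip in N (left out, the last holds). Time passes only in rows, so rows that repeat a pose let the fingers close. It gives the time, the measured TCP pose, the force, the opening and the grip force at its end, in the units of the state.
- state(): the state, without advancing time (a new reading comes with each control period).
- read_camera(name): name is "scene" or "top" or "wrist"; returns the picture (384x512x3 uint8, red, green, blue); there is no depth.
- get_calibration(name): a dict with "mtx" (3x3 intrinsics, pixels), "camera_from_world" (4x4, takes a point from world to camera coordinates). Camera axes: x right, y down, z forward; pixel columns grow to the right and rows downward; lengths in m; the calibration is good to about 2 mm. A picture is of the moment at which its call begins: read the wrist's pose just before it. get_calibration takes no time and is no camera call; for the wrist camera it gives the pose at the moment of the call.
- hand_in(): hands the job in; it is judged then, once.
Trained networks look in the newest picture that a camera, given by its name, has taken for a name from the list of things; names that differ only in an ending like _2 or _b are one class to them, and where a whole thing is asked for, a point or a joint stands for the part that bears it (a point fixed in the world has none). Each returns a list of dicts, best first, with "p" (0 to 1); they miss things now and then, are a little off and sometimes report something else, mostly with a low value. They report only what shows in the picture. A call takes as long as a camera call.
- recognise(query, camera): "pixel" ([column, row] in pixels, amid what is visible of it).
The state is a dict: "clock": time; "joint_pos": joint angles; "joint_velocities": joint speeds; "joint_efforts": joint torques, N m; "eef_pos": TCP position; "eef_rot": TCP orientation; "wrist_force": force on the tool from outside, world axes, zero at the start; "moment": the same for the moment, N m; "width": opening from 0.0 (shut) to 1.0 (fully open); "gripper_force": force on a finger pad.
Only numpy, scipy, OpenCV 4.12 (cv2) and the standard library are available. Lean on these libraries where they do the work, as an engineer would, in place of code of your own. Each camera call takes 0.05 s, during which the arm holds its last target. There are 200 camera calls.

## Working session

There is one attempt and no reset: what is moved stays moved. The work goes in short steps, Python scripts to look and compute and a shell command to move; the robot and the scene stay as the last step left them, time stands still between calls to the robot, and variables do not carry over. Pictures are saved under pics/ and viewed, at most 13 in all, crops included, and the job is handed in when it is done.

```bash
mkdir -p pics
python3 - <<'E'
from workcell import *
import cv2,numpy as np
s=state();print(s['clock'],s['eef_pos'],s['eef_rot'],s['width'])
for c in ["scene","top","wrist"]:
    im=read_camera(c);cv2.imwrite(f'pics/{c}0.png',im[:,:,::-1])
    k=get_calibration(c);print(c,np.round(k['mtx'],1).tolist(),np.round(k['camera_from_world'],3).tolist())
    for q in ["coder","mouth","feed_switch","lever_tip","cartridge","wide_cartridge"]:
        try: print(c,q,[(np.round(d['pixel'],1).tolist(),round(d['p'],2)) for d in recognise(q,c)[:3]])
        except Exception as e: print(c,q,e)
a=cv2.imread('pics/scene0.png');b=cv2.imread('pics/top0.png')
E
```

```text
0.0 [ 0.1790702  -0.59817331  0.24044889] [ 9.89451362e-01  1.44862209e-01 -3.55749821e-05 -9.69955850e-04] 1.0013620299607453
scene [[471.3, 0.0, 248.0], [0.0, 471.3, 193.6], [0.0, 0.0, 1.0]] [[0.05, 0.999, -0.005, -0.026], [0.839, -0.045, -0.543, -0.347], [-0.542, 0.023, -0.84, 1.704], [0.0, 0.0, 0.0, 1.0]]
scene coder [([357.7, 243.7], 0.56)]
scene mouth [([357.4, 242.0], 0.66)]
scene feed_switch []
scene lever_tip []
scene cartridge [([257.7, 244.4], 0.67)]
scene wide_cartridge [([164.9, 184.9], 0.69)]
top [[436.5, 0.0, 254.6], [0.0, 436.5, 189.6], [0.0, 0.0, 1.0]] [[-0.016, -1.0, -0.016, 0.026], [-0.997, 0.017, -0.069, 0.461], [0.069, 0.015, -0.997, 1.61], [0.0, 0.0, 0.0, 1.0]]
top coder [([173.7, 148.4], 0.44)]
top mouth [([174.2, 152.1], 0.97)]
top feed_switch []
top lever_tip []
top cartridge [([253.1, 150.7], 0.43), ([173.0, 151.0], 0.35), ([161.5, 161.6], 0.27)]
top wide_cartridge [([325.5, 207.4], 0.49)]
wrist [[290.8, 0.0, 260.4], [0.0, 290.8, 187.5], [0.0, 0.0, 1.0]] [[0.286, -0.958, 0.0, -0.626], [-0.927, -0.276, 0.253, -0.03], [-0.242, -0.073, -0.967, 0.391], [0.0, 0.0, 0.0, 1.0]]
wrist coder []
wrist mouth []
wrist feed_switch []
wrist lever_tip []
wrist cartridge []
wrist wide_cartridge []
```

View pics/scene0.png

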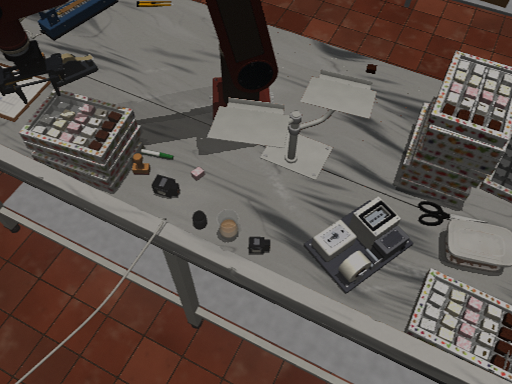

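View pics/top0.png

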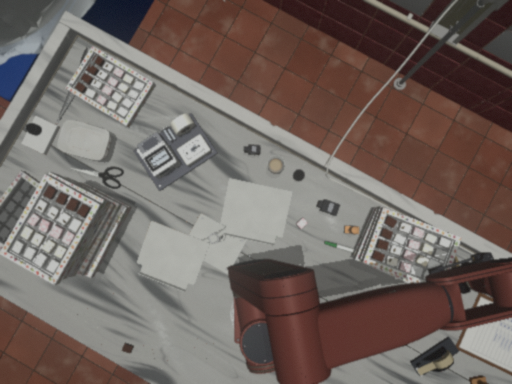

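The scene picture shows the coder at about (358,244), with the tower at (376,215), the pod at (335,238) and the roll at (355,265). The narrow cartridge is at (258,244) and the wide one at (165,186). The top view agrees: tower (160,157), pod (193,150), narrow cartridge (253,150).

```bash
cat > h.py <<'E'
from workcell import *
import cv2,numpy as np
from scipy.spatial.transform import Rotation as R
def ray(c,px,z,k=None):
    k=k or get_calibration(c);T=np.array(k['camera_from_world']);K=np.array(k['mtx'])
    o=-T[:3,:3].T@T[:3,3];d=T[:3,:3].T@np.linalg.inv(K)@[px[0],px[1],1]
    return (o+d*(z-o[2])/d[2])[:3]
def proj(c,P,k=None):
    k=k or get_calibration(c);T=np.array(k['camera_from_world']);K=np.array(k['mtx'])
    q=np.atleast_2d(P)@T[:3,:3].T+T[:3,3];q=q@K.T;return q[:,:2]/q[:,2:]
E
python3 - <<'E'
from h import *
for c,d in dict(scene=dict(tower=(376,215,.107),pod=(335,238,.062),cart=(258,243,.05),wide=(165,185,.05)),top=dict(tower=(160,157,.107),pod=(193,150,.062),cart=(253,150,.05),wide=(326,207,.05))).items():
    for n,p in d.items(): print(c,n,np.round(ray(c,p[:2],p[2]),3))
s=cv2.imread('pics/scene0.png');t=cv2.imread('pics/top0.png')
a=cv2.resize(s[190:295,235:415],(720,420),interpolation=cv2.INTER_CUBIC)[:300]
a=cv2.resize(s[190:295,235:415],None,fx=4,fy=4,interpolation=cv2.INTER_CUBIC)
cv2.imwrite('pics/sc1.png',a)
E
```

```text
scene tower [0.572 0.355 0.107]
scene pod [0.615 0.24  0.062]
scene cart [0.613 0.024 0.05 ]
scene wide [ 0.401 -0.248  0.05 ]
top tower [0.577 0.351 0.107]
top pod [0.607 0.24  0.062]
top cart [0.605 0.021 0.05 ]
top wide [ 0.392 -0.24   0.05 ]
```

View pics/sc1.png

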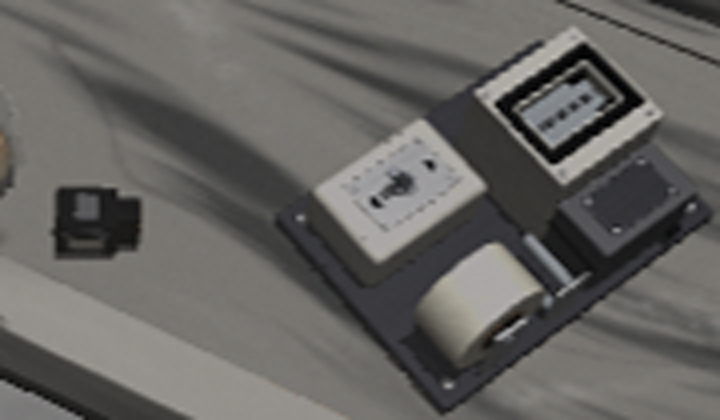

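The crop shows the cartridge spine pointing to image right, which is about world +y, and a coder yaw of about 33°. The lever leans to the left, at about (400,180) in the crop. I'll move up and over the cartridge with a wrist look on the way.

```bash
python3 -m creep '[[[0,0,40,0,0,0,0],[5,10,80,0,0,7,0],[20,30,110,0,0,14,0],[40,60,135,0,0,21,0],[60,95,160,0,0,28,0]]]' 10
python3 -m creep '[[[20,33,10,0,0,7,0],[40,67,20,0,0,14,0],[60,102,20,0,0,21,0],[80,137,20,0,0,28,0],[100,172,20,0,0,35,0]]]'
python3 -m creep '[[[20,35,0,0,0,7,0],[40,71,0,0,0,10,0],[61,107,0,0,0,10,0],[82,143,0,0,0,10,0],[103,179,0,0,0,10,0]]]'
python3 -m creep '[[[20,35,0,0,0,0,0],[40,71,0,0,0,0,0],[61,107,0,0,0,0,0],[82,143,0,0,0,0,0],[103,163,0,0,0,0,0]]]'
python3 - <<'E'
from h import *
s=state();print(s['clock'],s['eef_pos'],R.from_quat(s['eef_rot']).as_matrix().round(3).tolist())
k=get_calibration('wrist');im=read_camera('wrist');cv2.imwrite('pics/w1.png',im[:,:,::-1]);np.save('k1.npy',k,allow_pickle=True)
for q in ["coder","mouth","feed_switch","lever_tip","cartridge"]:
    print(q,[(np.round(d['pixel'],1).tolist(),round(d['p'],2)) for d in recognise(q,'wrist')[:3]])
E
```

```text
clock: 1.47
eef_pos: [0.2361, -0.5093, 0.3994]
eef_rot: [0.924, 0.382, -0.0, 0.001]
wrist_force: [1.1, -0.6, -0.5]
width: 0.706
gripper_force: 0.0
clock: 1.88
eef_pos: [0.3364, -0.3359, 0.4179]
eef_rot: [0.766, 0.643, 0.0, 0.001]
wrist_force: [0.8, 0.2, 0.3]
width: 0.325
gripper_force: 0.0
clock: 2.3
eef_pos: [0.4393, -0.1567, 0.4178]
eef_rot: [0.709, 0.705, 0.0, 0.001]
wrist_force: [0.3, -0.3, 0.2]
width: 0.02
gripper_force: 0.0
clock: 2.72
eef_pos: [0.5424, 0.0083, 0.4178]
eef_rot: [0.708, 0.706, 0.001, -0.0]
wrist_force: [1.0, -1.1, 0.9]
width: 0.005
gripper_force: 0.0
2.7167 [0.54235305 0.00827137 0.41779486] [[0.003, 1.0, 0.001], [1.0, -0.003, 0.001], [0.001, 0.001, -1.0]]
coder [([310.9, 18.7], 0.61)]
mouth [([311.4, 18.9], 0.85)]
feed_switch [([305.7, 0.3], 0.62)]
lever_tip [([307.7, 3.5], 0.54)]
cartridge [([296.3, 141.9], 0.61), ([306.0, 0.0], 0.29)]
```

View pics/w1.png

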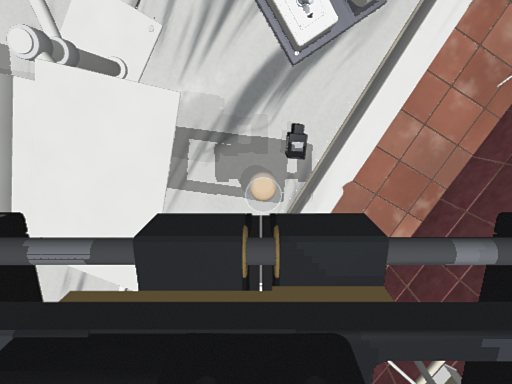

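The wrist picture shows the cartridge at about (297,142), spine up in the image (+y), and the tea glass at (263,188). The coder is cut off at the top edge. Next I'll move to look at the coder, aligned with it.

```bash
python3 -m creep '[[[18,36,0,0,0,7,0],[36,72,0,0,0,14,0],[54,108,0,0,0,21,0],[72,144,0,0,0,28,0],[90,178,-20,0,0,33,0]]]'
python3 -m creep '[[[16,27,-20,0,0,0,0],[16,27,-20,0,0,0,0],[16,27,-20,0,0,0,0]]]'
python3 - <<'E'
from h import *
s=state();print(s['clock'],s['eef_pos'])
k=get_calibration('wrist');im=read_camera('wrist');cv2.imwrite('pics/w2.png',im[:,:,::-1]);np.save('k2.npy',k,allow_pickle=True)
for q in ["coder","mouth","feed_switch","lever_tip","cartridge"]:
    print(q,[(np.round(d['pixel'],1).tolist(),round(d['p'],2)) for d in recognise(q,'wrist')[:3]])
# predicted points for model guess
a=np.radians(32.8);Rz=np.array([[np.cos(a),-np.sin(a),0],[np.sin(a),np.cos(a),0],[0,0,1]])
o=np.array([.575,.353,0])-Rz@[-.010,.055,0];print(o)
P=np.array([[-.055,.007,.103],[.035,.007,.103],[.035,.103,.103],[-.055,.103,.103],[-.079,-.117,.062],[-.005,-.117,.062],[-.005,-.011,.062],[-.079,-.011,.062],[-.042,-.078,.0987]])
print(proj('wrist',P@Rz.T+o,k).round(0).tolist())
E
python3 -c "
import cv2;a=cv2.imread('pics/w2.png');cv2.imwrite('pics/w2c.png',cv2.resize(a[0:230,130:430],None,fx=2.6,fy=2.6,interpolation=cv2.INTER_CUBIC))"
```

```text
clock: 3.43
eef_pos: [0.6329, 0.1815, 0.4033]
eef_rot: [0.478, 0.878, 0.003, 0.003]
wrist_force: [0.1, -0.3, 1.3]
width: 0.006
gripper_force: 0.0
clock: 3.68
eef_pos: [0.6467, 0.2077, 0.3752]
eef_rot: [0.48, 0.877, -0.002, -0.002]
wrist_force: [-0.6, -0.4, -0.3]
width: 0.003
gripper_force: 0.0
3.6833 [0.64666139 0.2077382  0.37517986]
coder [([281.8, 74.9], 0.75)]
mouth [([281.0, 82.4], 0.8)]
feed_switch []
lever_tip []
cartridge []
[0.61319962 0.31218592 0.        ]
[[241.0, 77.0], [308.0, 77.0], [311.0, -4.0], [240.0, -4.0], [230.0, 163.0], [276.0, 163.0], [277.0, 93.0], [228.0, 93.0], [252.0, 140.0]]
```

View pics/w2c.png

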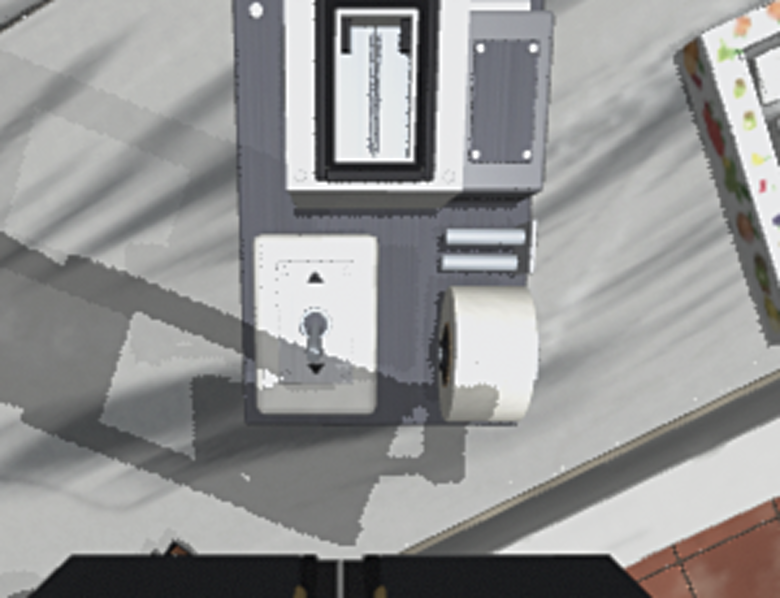

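The aligned crop shows the tower's front corners at (287,191) and (465,191), the pod corners at (255..378, 235..414), the lever foot at (316,322), and the lever leaning down, which is coder −y (rewind). The key blocks are at the far end of the well. Now I'll fit the coder pose.

Run:
```python
from h import *
from scipy.optimize import least_squares
k=np.load('k2.npy',allow_pickle=True).item()
P=np.array([[-.055,.007,.103],[.035,.007,.103],[-.079,-.117,.062],[-.005,-.117,.062],[-.005,-.011,.062],[-.079,-.011,.062],[-.042,-.062,.064]])
c=np.array([[287,191],[464,191],[256,414],[378,414],[378,235],[255,235],[316,322]])/2.6+[130,0]
def W(p,P):
    r=R.from_euler('z',p[2]).as_matrix();return P@r.T+[p[0],p[1],0]
f=lambda p:(proj('wrist',W(p,P),k)-c).ravel()
r=least_squares(f,[.613,.312,.57]);p=r.x;print(p,np.degrees(p[2]),r.fun.reshape(-1,2).round(1).tolist())
np.save('coder.npy',p)
for n,q in dict(pivot=[-.042,-.062,.062],tip=[-.042,-.078,.0987],mouth=[-.01,.055,.107],pre=[-.042,-.106,.2],pushend=[-.042,-.076,.1]).items(): print(n,W(p,np.array([q])).round(4))
s=state();print(s['eef_pos'],np.degrees(R.from_quat(s['eef_rot']).as_rotvec()), R.from_quat(s['eef_rot']).as_matrix().round(3).tolist())
# cartridge from w1
k=np.load('k1.npy',allow_pickle=True).item()
for q in [(297,147),(298,127),(296.3,142)]: print(ray('',q,.052,k).round(4))
# scene camera cross-check
for n,q in dict(mouth=[-.01,.055,.107],pod=[-.042,-.064,.062]).items(): print(n,proj('scene',W(p,np.array([q]))),proj('top',W(p,np.array([q]))))
```

```text
[0.61028865 0.31552845 0.56589325] 32.42329499240595 [[0.5, -0.2], [-0.6, -0.0], [0.2, 0.5], [-0.2, 0.7], [1.0, -0.7], [-1.1, -0.8], [0.2, 0.7]]
pivot [[0.6081 0.2407 0.062 ]]
tip [[0.6167 0.2272 0.0987]]
mouth [[0.5724 0.3566 0.107 ]]
pre [[0.6317 0.2035 0.2   ]]
pushend [[0.6156 0.2289 0.1   ]]
[0.64733222 0.20657792 0.38039599] [ 86.4415231  157.71863219   0.17196772] [[-0.538, 0.843, 0.003], [0.843, 0.538, 0.0], [-0.001, 0.003, -1.0]]
[0.6077 0.016  0.052 ]
[0.6084 0.0503 0.052 ]
[0.6062 0.0247 0.052 ]
mouth [[376.66885189 214.92816726]] [[158.40483519 158.35485943]]
pod [[334.22843553 236.18127441]] [[193.38616542 149.50448755]]
```

```bash
python3 -m creep '[[[-8,-1,-40,0,0,0,0],[-16,-3,-80,0,0,0,0],[-16,-3,-120,0,0,0,0],[-16,-3,-160,0,0,0,0],[-16,-3,-200,0,0,0,0]]]'
python3 -m creep '[[[0,0,-35,0,0,0,0],[0,0,-65,0,0,0,0],[0,0,-80,0,0,0,0],[0,0,-80,0,0,0,0]]]'
```

```text
clock: 4.4
eef_pos: [0.6313, 0.2042, 0.1782]
eef_rot: [0.48, 0.877, 0.001, 0.001]
wrist_force: [1.0, -0.1, 0.1]
width: 0.004
gripper_force: 0.0
clock: 4.73
eef_pos: [0.6285, 0.2038, 0.0943]
eef_rot: [0.48, 0.877, -0.002, -0.003]
wrist_force: [-1.2, -0.5, 0.2]
width: 0.005
gripper_force: 0.0
```

```bash
python3 -m creep '[[[-4,6,0,0,0,0,0],[-7,11,0,0,0,0,0],[-9,14,0,0,0,0,0],[-11,17,0,0,0,0,0],[-12,19,0,0,0,0,0]]]'
python3 -m creep '[[[-1,2,0,0,0,0,0],[-2,4,0,0,0,0,0],[-3,5,0,0,0,0,0],[-3,5,0,0,0,0,0]]]'
```

```text
clock: 5.15
eef_pos: [0.6207, 0.2242, 0.1011]
eef_rot: [0.479, 0.878, 0.001, 0.002]
wrist_force: [0.3, -2.9, 1.8]
width: 0.001
gripper_force: 1.5
clock: 5.48
eef_pos: [0.6155, 0.2297, 0.0978]
eef_rot: [0.48, 0.878, 0.0, -0.0]
wrist_force: [0.2, 0.3, 0.3]
width: 0.005
gripper_force: 0.0
```

The force rose to about 3 N and then dropped, so the lever seems to have snapped over. I'll back off, lift and check.

```bash
python3 -m creep '[[[8,-12,0,0,0,0,0],[16,-24,10,0,0,0,0],[20,-30,50,0,0,0,0],[25,-38,90,0,0,0,0],[30,-46,130,0,0,0,0]]]'
python3 -m creep '[[[5,-8,30,0,0,0,0],[5,-8,30,0,0,0,0]]]'
python3 - <<'E'
from h import *
k=get_calibration('wrist');im=read_camera('wrist')[:,:,::-1]
p=np.load('coder.npy');r=R.from_euler('z',p[2]).as_matrix()
for t in (.41,0,-.41):
    print(t,proj('wrist',r@[-.042,-.062-.04*np.sin(t),.062+.04*np.cos(t)]+[p[0],p[1],0],k).round(0))
q=proj('wrist',r@[-.042,-.062,.062]+[p[0],p[1],0],k)[0];print('pivot',q)
x,y=[int(max(v,80)) for v in q];c=im[max(y-110,0):y+70,x-100:x+140];print(x-100,max(y-110,0))
cv2.imwrite('pics/w3.png',cv2.resize(c,None,fx=3,fy=3,interpolation=cv2.INTER_CUBIC))
E
```

```text
clock: 5.9
eef_pos: [0.6466, 0.181, 0.2296]
eef_rot: [0.48, 0.877, -0.0, -0.0]
wrist_force: [1.0, -0.9, -0.1]
width: 0.007
gripper_force: 0.0
clock: 6.07
eef_pos: [0.6565, 0.1723, 0.2689]
eef_rot: [0.481, 0.877, 0.004, 0.007]
wrist_force: [1.0, 1.2, 1.2]
width: 0.006
gripper_force: 0.0
0.41 [[254. 110.]]
0 [[254.  94.]]
-0.41 [[254.  77.]]
pivot [254.23391301  95.56476986]
154 0
```

View pics/w3.png

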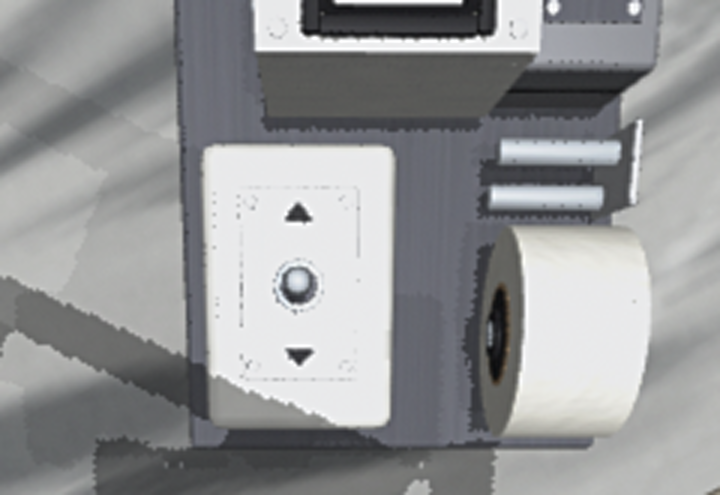

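The picture shows the lever upright: its tip is at (298,280), right over the foot and midway between the arrows. Next I'll look at the cartridge from close up.

```bash
python3 -m creep '[[[-9,-38,0,0,0,-7,0.6],[-18,-76,0,0,0,-14,0.6],[-27,-114,0,0,0,-21,0.6],[-36,-152,0,0,0,-28,0.6],[-45,-188,-20,0,0,-32.4,0.6]]]'
python3 -m creep '[[[0,-4,-20,0,0,0,0.6],[0,-4,-20,0,0,0,0.6],[0,-4,-20,0,0,0,0.6]]]'
python3 - <<'E'
from h import *
s=state();print(s['clock'],s['eef_pos'],R.from_quat(s['eef_rot']).as_matrix().round(3).tolist())
k=get_calibration('wrist');im=read_camera('wrist')[:,:,::-1];np.save('k4.npy',k,allow_pickle=True)
print(proj('wrist',[.608,.03,.05],k)); print([(d['pixel'],d['p']) for d in recognise('cartridge','wrist')], [(d['pixel'],d['p']) for d in recognise('tea_glass','wrist')])
cv2.imwrite('pics/w4.png',cv2.resize(im[0:220,130:390],None,fx=2.7,fy=2.7,interpolation=cv2.INTER_CUBIC))
E
```

```text
clock: 6.53
eef_pos: [0.6074, -0.0155, 0.2416]
eef_rot: [0.708, 0.706, 0.002, 0.002]
wrist_force: [0.7, -0.3, 1.2]
width: 0.297
gripper_force: 0.0
clock: 6.78
eef_pos: [0.6049, -0.0172, 0.2164]
eef_rot: [0.706, 0.708, -0.001, -0.002]
wrist_force: [0.2, 0.2, 1.2]
width: 0.523
gripper_force: 0.0
6.7833 [ 0.60486966 -0.0172442   0.21637258] [[-0.003, 1.0, -0.004], [1.0, 0.003, 0.001], [0.001, -0.004, -1.0]]
[[263.34471335 131.74187732]]
[([264.0, 135.8], 0.79)] [([207.4, 208.5], 0.57), ([46.0, 271.4], 0.34)]
```

View pics/w4.png

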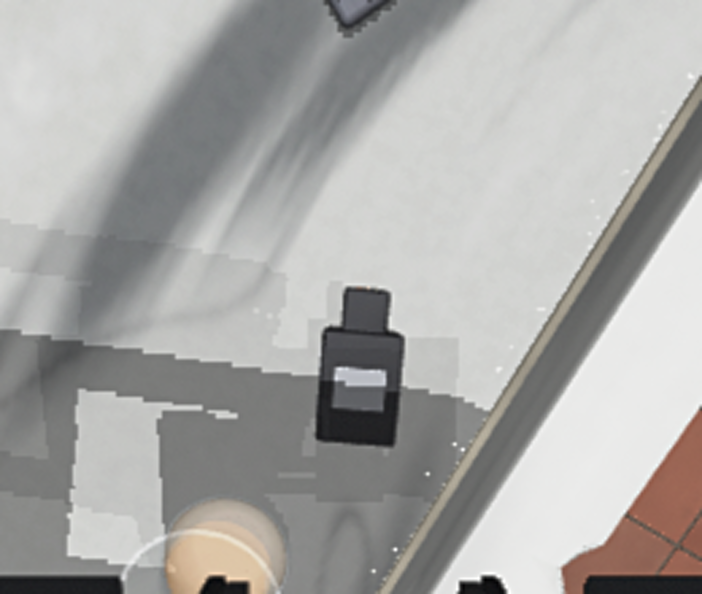

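The crop shows the cartridge top: body corners (323,328), (405,334), (396,445), (316,440), and spine end (346,288)–(391,292). The tea glass is below left, at about (200,560).

Run:
```python
from h import *
from scipy.optimize import least_squares
k=np.load('k4.npy',allow_pickle=True).item()
c=np.array([[323,328],[405,334],[397,445],[316,440],[346,288],[391,292]])/2.7+[130,0]
P=np.array([[-16,14],[16,14],[16,-30],[-16,-30],[-9,30],[9,30]])/1000
def W(p,P): return np.c_[P@R.from_euler('z',p[2]).as_matrix()[:2,:2].T+p[:2],np.full(len(P),.052)]
r=least_squares(lambda p:(proj('wrist',W(p,P),k)-c).ravel(),[.608,.03,0]);p=r.x
print(p,np.degrees(p[2]),r.fun.round(1)); np.save('cart.npy',p)
print('grip',W(p,np.array([[0,-.008]])))
s=state();print(s['eef_pos'],s['clock'])
print('glass',ray('',(207.4,208.5),.07,k))
```

```text
[ 0.60877939  0.02539055 -0.07059818] -4.044977736786419 [ 0.1  0.1  0.4  0.2 -0.3  0.7  0.1  0.4 -0.6 -0.6  0.2 -0.7]
grip [[0.60821507 0.01741048 0.052     ]]
[ 0.60702357 -0.01570733  0.21946524] 6.9333
glass [ 0.54921204 -0.0485883   0.07      ]
```

```bash
python3 -m creep '[[[0,15,-30,0,0,-2,0.6],[1,33,-65,0,0,-4.2,0.6],[1,33,-90,0,0,-4.2,0.6],[1,33,-115,0,0,-4.2,0.6],[1,33,-115,0,0,-4.2,0.6]]]'
python3 -m creep '[[[0,0,-20,0,0,0,0.6],[0,0,-40,0,0,0,0.6],[0,0,-58,0,0,0,0.6],[0,0,-58,0,0,0,0.6]]]'
```

```text
clock: 7.35
eef_pos: [0.6041, 0.0184, 0.0986]
eef_rot: [0.73, 0.683, -0.003, -0.003]
wrist_force: [-0.8, -0.6, -0.8]
width: 0.599
gripper_force: 0.0
clock: 7.68
eef_pos: [0.606, 0.0173, 0.0437]
eef_rot: [0.731, 0.683, -0.001, -0.001]
wrist_force: [-1.1, -0.3, 0.4]
width: 0.6
gripper_force: 0.0
```

```bash
python3 -m creep '[[[1,0,0,0,0,0,0.2],[1,0,0,0,0,0,0.2],[1,0,0,0,0,0,0.2],[1,0,0,0,0,0,0.2],[1,0,0,0,0,0,0.2]]]' 25
python3 -m creep '[[[0,0,0,0,0,0,0.2],[0,0,0,0,0,0,0.2],[0,0,10,0,0,0,0.2],[0,0,20,0,0,0,0.2]]]'
```

```text
clock: 8.1
eef_pos: [0.6093, 0.0164, 0.0471]
eef_rot: [0.731, 0.682, 0.001, 0.001]
wrist_force: [-0.7, 0.1, 5.2]
width: 0.374
gripper_force: 24.2
clock: 8.43
eef_pos: [0.6075, 0.0165, 0.0655]
eef_rot: [0.731, 0.682, -0.001, -0.001]
wrist_force: [-0.1, 0.3, -0.8]
width: 0.374
gripper_force: 24.2
```

Grip is good: 32.5 mm opening and 24 N. Now I'll lift and carry it to above the mouth.

```bash
python3 -m creep '[[[0,0,40,0,0,0,0.2],[0,0,80,0,0,0,0.2],[-1,10,115,0,0,0,0.2],[-2,25,145,0,0,3,0.2],[-3,50,170,0,0,8,0.2]]]'
python3 -m creep '[[[-4,38,10,0,0,6,0.2],[-8,76,15,0,0,12,0.2],[-12,114,15,0,0,18,0.2],[-16,152,15,0,0,24,0.2],[-20,190,15,0,0,28.5,0.2]]]'
python3 -m creep '[[[-4,35,0,0,0,0,0.2],[-8,70,0,0,0,0,0.2],[-8,92,0,0,0,0,0.2],[-8,92,0,0,0,0,0.2],[-8,92,0,0,0,0,0.2]]]'
python3 - <<'E'
from h import *
s=state();print(s['clock'],s['eef_pos'],R.from_quat(s['eef_rot']).as_matrix().round(3).tolist(),s['gripper_force'])
k=get_calibration('wrist');im=read_camera('wrist')[:,:,::-1];np.save('k5.npy',k,allow_pickle=True);cv2.imwrite('pics/w5.png',im)
E
```

```text
clock: 8.85
eef_pos: [0.6061, 0.0652, 0.2397]
eef_rot: [0.682, 0.732, 0.001, 0.002]
wrist_force: [0.9, 0.0, -0.7]
width: 0.377
gripper_force: 24.2
clock: 9.27
eef_pos: [0.5848, 0.2581, 0.2518]
eef_rot: [0.478, 0.878, 0.001, 0.001]
wrist_force: [0.2, 0.2, -0.8]
width: 0.375
gripper_force: 24.2
clock: 9.68
eef_pos: [0.5767, 0.3496, 0.2508]
eef_rot: [0.479, 0.878, -0.0, 0.0]
wrist_force: [-0.0, -1.1, -1.7]
width: 0.373
gripper_force: 24.2
9.6833 [0.57665044 0.34956819 0.25079733] [[-0.54, 0.841, 0.0], [0.841, 0.54, -0.0], [-0.0, 0.0, -1.0]] 24.186104591935873
```

View pics/w5.png

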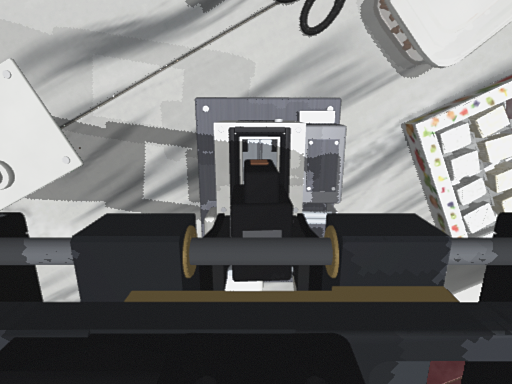

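The picture shows the cartridge, spine up at (262,165), over the well. The tower's far corners are at about (214,123) and (306,123), the collar is 230–291 wide, and the key blocks are at the far end. I'll check this against the fit.

Run:
```python
from h import *
k=np.load('k5.npy',allow_pickle=True).item();p=np.load('coder.npy');r=R.from_euler('z',p[2]).as_matrix()
f=lambda P:proj('',np.array(P)@r.T+[p[0],p[1],0],k).round(1).tolist()
print('tower',f([[-.055,.103,.103],[.035,.103,.103]]))
print('base far',f([[-.0925,.131,.0],[.0925,.131,0]]))
t=np.array([.5767,.3496]);rz=R.from_euler('z',np.radians(32.6)).as_matrix()
# cart top at TCP z+.006
C=np.array([[-16,14,6],[16,14,6],[-9,30,6],[9,30,6],[-9,30,-20],[9,30,-20]])/1000+[0,.0088,0]
print('cart',proj('',C@rz.T+[*t,.2508],k).round(1).tolist())
im=cv2.imread('pics/w5.png');cv2.imwrite('pics/w5c.png',cv2.resize(im[90:220,190:350],None,fx=4.5,fy=4.5,interpolation=cv2.INTER_CUBIC))
```

```text
tower [[214.9, 123.0], [306.5, 123.4]]
base far [[197.3, 97.8], [339.5, 98.4]]
cart [[228.4, 203.5], [292.3, 203.6], [241.9, 172.2], [278.9, 172.2], [244.7, 163.0], [276.1, 163.1]]
```

View pics/w5c.png

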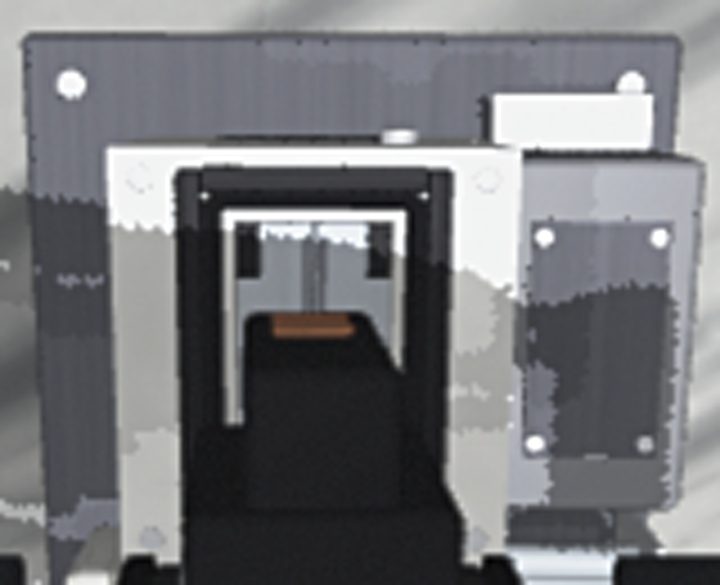

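The tower matches the fit to about 1 px. The cartridge is centred to about 1 mm, with its spine toward the key blocks. Lowering it into the lead-in.

```bash
python3 -m creep '[[[0,0,-30,0,0,0,0.2],[0,0,-60,0,0,0,0.2],[0,0,-80,0,0,0,0.2],[0,0,-90,0,0,0,0.2],[0,0,-95,0,0,0,0.2]]]'
python3 -m creep '[[[0,0,-3,0,0,0,0.2],[0,0,-6,0,0,0,0.2],[0,0,-9,0,0,0,0.2],[0,0,-12,0,0,0,0.2],[0,0,-14,0,0,0,0.2]]]'
```

```text
clock: 10.15
eef_pos: [0.5766, 0.3465, 0.1534]
eef_rot: [0.481, 0.877, -0.001, -0.001]
wrist_force: [-0.2, 0.1, -1.7]
width: 0.369
gripper_force: 24.2
clock: 10.57
eef_pos: [0.5777, 0.3487, 0.1421]
eef_rot: [0.48, 0.877, 0.001, 0.0]
wrist_force: [-0.6, 0.1, -1.2]
width: 0.375
gripper_force: 24.2
```

```bash
python3 -m creep '[[[0,0,-2,0,0,0,0.2],[0,0,-4,0,0,0,0.2],[0,0,-5,0,0,0,0.2],[0,0,-6,0,0,0,0.2],[0,0,-6,0,0,0,0.2]]]'
```

```text
clock: 10.98
eef_pos: [0.5774, 0.3486, 0.136]
eef_rot: [0.48, 0.877, 0.0, 0.0]
wrist_force: [-1.6, -1.3, 3.8]
width: 0.374
gripper_force: 24.2
```

```bash
python3 -m creep '[[[0,0,-2,0,0,0,0.2],[0,0,-4,0,0,0,0.2],[0,0,-6,0,0,0,0.2],[0,0,-6,0,0,0,0.2]]]'
```

```text
clock: 11.32
eef_pos: [0.5783, 0.3491, 0.1308]
eef_rot: [0.481, 0.877, 0.001, 0.001]
wrist_force: [-1.0, 0.8, 6.6]
width: 0.373
gripper_force: 24.2
```

Force is 6.6 N and the body is entering the throat. I'll release, rise, close the fingers, and turn a quarter turn so the shut fingers lie along the well's long side.

```bash
python3 -m creep '[[[0,0,0,0,0,0,0.55],[0,0,0,0,0,0,0.55],[0,0,0,0,0,0,0.55],[0,0,10,0,0,0,0.55],[0,0,30,0,0,0,0.55]]]' 10
python3 -m creep '[[[0,0,30,0,0,0,0.55],[0,0,60,0,0,-7,0],[0,0,80,0,0,-14,0],[0,0,80,0,0,-21,0],[-3,4,80,0,0,-28,0]]]'
python3 - <<'E'
from h import *
s=state();print(s['clock'],s['eef_pos'],s['joint_pos'],s['wrist_force'])
k=get_calibration('wrist');im=read_camera('wrist')[:,:,::-1];cv2.imwrite('pics/w6.png',im)
E
```

```text
clock: 11.73
eef_pos: [0.5751, 0.3474, 0.1562]
eef_rot: [0.481, 0.877, -0.003, -0.002]
wrist_force: [-0.0, 0.1, 0.1]
width: 0.541
gripper_force: 0.0
clock: 12.15
eef_pos: [0.5758, 0.3524, 0.2429]
eef_rot: [0.681, 0.732, 0.002, 0.001]
wrist_force: [-0.6, -0.3, 0.2]
width: 0.336
gripper_force: 0.0
12.15 [0.57581069 0.35242087 0.24286859] [ 4.32722086e-01  3.34367986e-01  1.38590288e+00 -3.91149452e-04
  1.41620204e+00  3.60003103e-01] [-0.60918628 -0.30442576  0.2033197 ]
```

View pics/w6.png

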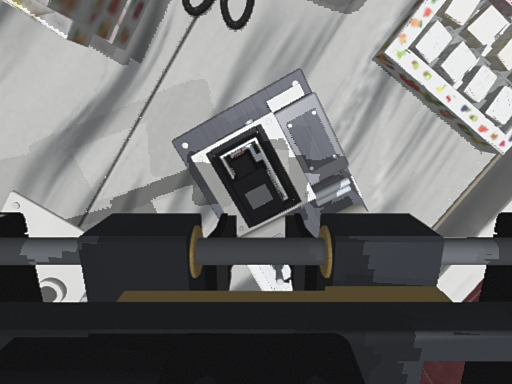

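The cartridge stands squarely in the collar at about (257,180) with its spine toward the key blocks. I'll finish the turn and press.

```bash
python3 -m creep '[[[0,0,0,0,0,-7,0],[0,0,0,0,0,-14,0],[0,0,0,0,0,-21,0],[0,0,0,0,0,-28,0],[0,0,0,0,0,-35,0]]]' 20
python3 -m creep '[[[0,0,0,0,0,-7,0],[0,0,0,0,0,-14,0],[0,0,-15,0,0,-21,0],[0,0,-35,0,0,-27,0],[0,0,-55,0,0,-27,0]]]'
python3 -m creep '[[[0,0,-5,0,0,0,0],[0,0,-10,0,0,0,0],[0,0,-15,0,0,0,0],[0,0,-20,0,0,0,0],[0,0,-20,0,0,0,0]]]'
python3 -c "
from h import *
s=state();print(s['joint_pos'],R.from_quat(s['eef_rot']).as_matrix().round(3).tolist())
p=np.load('coder.npy');e=s['eef_pos'];print('TCP in coder mm',1000*(R.from_euler('z',-p[2]).as_matrix()@(np.array(e)-[p[0],p[1],0])))"
```

```text
clock: 12.62
eef_pos: [0.574, 0.3524, 0.2393]
eef_rot: [0.869, 0.495, -0.0, -0.0]
wrist_force: [0.6, 0.0, 0.4]
width: 0.01
gripper_force: 0.0
clock: 13.03
eef_pos: [0.5746, 0.3526, 0.1846]
eef_rot: [0.96, 0.279, 0.001, -0.0]
wrist_force: [-0.2, 0.3, -1.0]
width: 0.006
gripper_force: 0.0
clock: 13.45
eef_pos: [0.5742, 0.3524, 0.1642]
eef_rot: [0.96, 0.281, -0.0, 0.0]
wrist_force: [-0.9, -0.4, -0.5]
width: 0.005
gripper_force: 0.0
[4.33548215e-01 3.93825138e-01 1.46019837e+00 4.67434507e-06
 1.28768317e+00 1.43534685e+00] [[0.842, 0.539, -0.0], [0.539, -0.842, -0.0], [-0.0, -0.0, -1.0]]
TCP in coder mm [-10.66790814  50.49291224 164.15901023]
```

```bash
python3 -m creep '[[[0,0,-4,0,0,0,0],[0,0,-8,0,0,0,0],[0,0,-12,0,0,0,0],[0,0,-16,0,0,0,0],[0,0,-20,0,0,0,0]]]'
python3 -m creep '[[[0,0,-4,0,0,0,0],[0,0,-8,0,0,0,0],[0,0,-12,0,0,0,0],[0,0,-16,0,0,0,0],[0,0,-20,0,0,0,0]]]'
python3 -m creep '[[[0,0,-4,0,0,0,0],[0,0,-8,0,0,0,0],[0,0,-12,0,0,0,0],[0,0,-16,0,0,0,0],[0,0,-20,0,0,0,0]]]'
```

```text
clock: 13.87
eef_pos: [0.5758, 0.3533, 0.1471]
eef_rot: [0.96, 0.28, 0.002, -0.0]
wrist_force: [-1.0, -0.5, 8.0]
width: 0.007
gripper_force: 3.3
clock: 14.28
eef_pos: [0.5749, 0.3528, 0.1253]
eef_rot: [0.96, 0.28, 0.001, -0.0]
wrist_force: [0.5, -0.1, 1.4]
width: 0.004
gripper_force: 1.1
clock: 14.7
eef_pos: [0.5742, 0.3524, 0.1038]
eef_rot: [0.96, 0.28, -0.0, -0.0]
wrist_force: [0.1, 0.8, 2.6]
width: 0.004
gripper_force: 1.1
```

```bash
python3 -m creep '[[[0,0,-5,0,0,0,0],[0,0,-10,0,0,0,0],[0,0,-14,0,0,0,0],[0,0,-17,0,0,0,0],[0,0,-18,0,0,0,0]]]'
python3 -m creep '[[[0,0,-1,0,0,0,0],[0,0,-2,0,0,0,0],[0,0,-2,0,0,0,0]]]'
```

```text
clock: 15.12
eef_pos: [0.5739, 0.3523, 0.0856]
eef_rot: [0.96, 0.28, -0.0, 0.0]
wrist_force: [-0.9, 1.0, 3.7]
width: 0.004
gripper_force: 2.4
clock: 15.37
eef_pos: [0.5745, 0.3526, 0.0855]
eef_rot: [0.96, 0.28, 0.0, -0.0]
wrist_force: [-3.1, -0.7, 7.3]
width: 0.008
gripper_force: 5.7
```

It stalls at the expected 0.085 with the force rising, so it's home. One firmer press, then withdraw straight up.

```bash
python3 -m creep '[[[0,0,-1,0,0,0,0],[0,0,-2,0,0,0,0],[0,0,-2,0,0,0,0]]]'
python3 -m creep '[[[0,0,10,0,0,0,0],[0,0,25,0,0,0,0],[0,0,45,0,0,0,0],[0,0,75,0,0,0,0],[0,0,110,0,0,0,0]]]'
python3 -m creep '[[[-8,-5,35,0,0,7,0],[-16,-10,70,0,0,14,0],[-24,-15,90,0,0,21,0],[-40,-25,90,0,0,21,0],[-60,-40,90,0,0,21,0]]]'
python3 - <<'E'
from h import *
s=state();print(s['clock'],s['eef_pos'],s['wrist_force'])
k=get_calibration('wrist');im=read_camera('wrist')[:,:,::-1];p=np.load('coder.npy')
q=proj('wrist',R.from_euler('z',p[2]).as_matrix()@[-.01,.055,.1]+[p[0],p[1],0],k)[0];print(q)
x,y=[int(v) for v in q];y0=max(y-80,0);c=im[y0:y+80,max(x-110,0):x+110]
cv2.imwrite('pics/w7.png',cv2.resize(c,None,fx=3.5,fy=3.5,interpolation=cv2.INTER_CUBIC))
E
```

```text
clock: 15.62
eef_pos: [0.5749, 0.3528, 0.0855]
eef_rot: [0.96, 0.28, 0.001, -0.0]
wrist_force: [-4.0, -2.1, 16.0]
width: 0.005
gripper_force: 11.6
clock: 16.03
eef_pos: [0.5731, 0.3519, 0.1922]
eef_rot: [0.96, 0.28, -0.002, 0.0]
wrist_force: [0.4, 0.2, -0.1]
width: 0.006
gripper_force: 0.0
clock: 16.45
eef_pos: [0.5153, 0.3131, 0.2862]
eef_rot: [0.893, 0.451, 0.003, 0.0]
wrist_force: [-0.8, -0.3, -0.4]
width: 0.008
gripper_force: 0.0
16.45 [0.51529916 0.31312207 0.28616713] [-0.76629486 -0.33546806 -0.42862958]
[276.80761749 112.14902511]
```

View pics/w7.png

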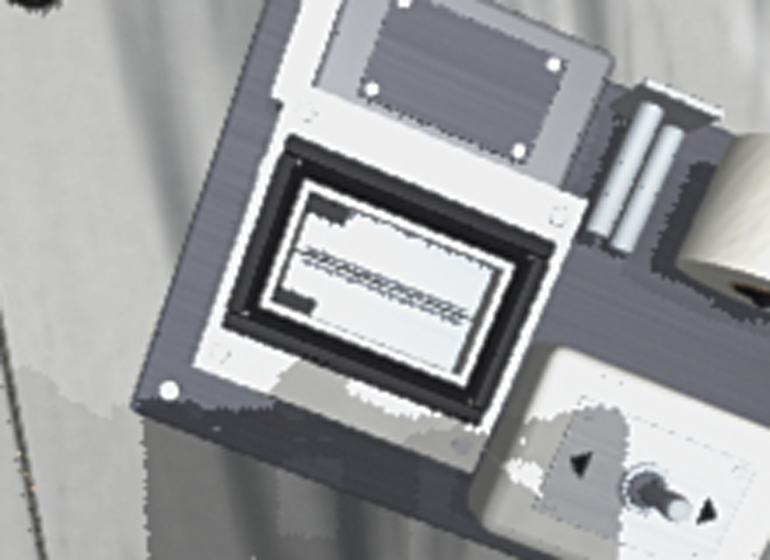

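The flaps are shut with the well empty above them. The lever's tip appears to the right of its foot at (680,508) vs (645,488), so I'll check whether that's just perspective.

Run:
```python
from h import *
p=np.load('coder.npy');r=R.from_euler('z',p[2]).as_matrix()
for t in (.41,0,-.41):
    q=proj('wrist',r@[-.042,-.062-.038*np.sin(t),.062+.038*np.cos(t)]+[p[0],p[1],0])[0];print(t,(q-[166,32])*3.5)
print('foot',(proj('wrist',r@[-.042,-.062,.064]+[p[0],p[1],0])[0]-[166,32])*3.5)
```

```text
0.41 [727.39886212 501.5371554 ]
0 [689.71102805 487.35922356]
-0.41 [645.20574884 469.25336414]
foot [655.85957321 467.53191912]
```

The lever matches the upright prediction once the same image offset is applied. Everything is in place and the arm is clear.

```bash
python3 -c "
from h import *
print(state()['wrist_force'],state()['joint_velocities']);print(hand_in())"
```

```text
[ 0.63852106 -0.2348013  -0.97880835] [ 0.00541232  0.07822044 -0.05292349  0.00647183 -0.00765608  0.02180835]
the job is handed in; nothing more can be done
None
```

The job is done and handed in at about 16.5 s on the robot's clock: the feed switch stands upright at off, and the narrow cartridge was pressed fully home, spine to the key blocks, with the flaps shut above it.

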